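Unload the hub wash tray

TASK

Four customers' wheel hubs lie washed in the steel tray: move them all onto the plywood drying rack, keeping the row in the same left-to-right order so that each still matches its job ticket (leftmost hub to the leftmost place, and so on). Lay each one down without dropping it, with both axle ends home in its pair of notches, and let go of it; leave the pot on the tray and the jar on the rack standing where they are.

Things in the scene. Friction and masses are not known exactly. Their poses are not given: they have to be found in the camera images.
- red_hub (a point): centre of the red bicycle hub, loose, 0.3 kg, lying level; x along its axis (either end alike). Diameters, outwards from the centre: barrel 30 mm to 24 mm out (grip it there, across the axis), shoulder 37 to 32, flange 45 to 36, locknut 17 to 50, bare axle 10 to its end 75 mm out. It may be turned about its axis
- blue_hub (a point): centre of the blue bicycle hub, loose, 0.3 kg, lying level; x along its axis (either end alike). Diameters, outwards from the centre: barrel 30 mm to 24 mm out (grip it there, across the axis), shoulder 37 to 32, flange 45 to 36, locknut 17 to 50, bare axle 10 to its end 75 mm out. It may be turned about its axis
- gold_hub (a point): centre of the gold bicycle hub, loose, 0.3 kg, lying level; x along its axis (either end alike). Diameters, outwards from the centre: barrel 30 mm to 24 mm out (grip it there, across the axis), shoulder 37 to 32, flange 45 to 36, locknut 17 to 50, bare axle 10 to its end 75 mm out. It may be turned about its axis
- black_hub (a point): centre of the black bicycle hub, loose, 0.3 kg, lying level; x along its axis (either end alike). Diameters, outwards from the centre: barrel 30 mm to 24 mm out (grip it there, across the axis), shoulder 37 to 32, flange 45 to 36, locknut 17 to 50, bare axle 10 to its end 75 mm out. It may be turned about its axis
- cradle_red: the fixed wire cradle in the tray in which the red hub lies at the start (all four look alike). Origin 48 mm below that hub's axis, x along the hub, y along the row. Two wire Vs, 122 mm apart in x, carry the axle ends; their arms rise 14 mm above the hub's axis
- cradle_blue: the fixed wire cradle in the tray in which the blue hub lies at the start (all four look alike). Origin 48 mm below that hub's axis, x along the hub, y along the row. Two wire Vs, 122 mm apart in x, carry the axle ends; their arms rise 14 mm above the hub's axis
- cradle_gold: the fixed wire cradle in the tray in which the gold hub lies at the start (all four look alike). Origin 48 mm below that hub's axis, x along the hub, y along the row. Two wire Vs, 122 mm apart in x, carry the axle ends; their arms rise 14 mm above the hub's axis
- cradle_black: the fixed wire cradle in the tray in which the black hub lies at the start (all four look alike). Origin 48 mm below that hub's axis, x along the hub, y along the row. Two wire Vs, 122 mm apart in x, carry the axle ends; their arms rise 14 mm above the hub's axis
- wash_tray: steel wash tray, fixed, 18 mm rim, floor 4 mm thick; reaches from y = -185 to +275 mm and 75 mm either way in x. Origin on the bench under the middle of the row of hubs, x along the hubs' axles, y along the row to the left as seen from the robot. Cradles at y = +129, +43, -43, -129 mm. Tray and rack stand one behind the other, either one nearer
- drying_rack: plywood drying rack, fixed, 150 x 450 mm; base board 12 mm thick, two notched rails at x = +/-61 mm, 8 mm thick, 63 mm tall. Origin on the bench under the middle of the places, y along the row to the left as seen from the robot. Places at y = +129, +43, -43, -129 mm: a V notch in each rail, 28 mm wide, 20 deep. A hub in place lies along x, axis 52 mm above the bench
- soak_pot: white open pot, 58 mm wide, 45 tall, standing on the left-hand end of the wash tray, about 100 mm beyond the last cradle; origin at its foot
- nut_jar: small clear jar with a green cap, 52 mm wide, 48 tall, standing on the right-hand end of the drying rack, about 100 mm beyond the last place; origin at its foot
Mind the look-alikes: they are no part of the job. What is shaped like the part that bears gold_hub but pink or turquoise is not meant.

How it is judged:
By the outcome, as a careful person would: the job done as asked, in the order asked, and still so for the second after the job is handed in, with the robot touching nothing.
It also fails if it takes over 99 s, if anything falls off the work surface, if the arm or the gripper's body presses on something with over 40 N, if the wrist force passes 120 N, or if a joint passes its speed limit or range.

ROBOT

A 6-joint arm with a two-finger parallel gripper is mounted at the origin on the work surface. World frame = base frame: x ahead of the robot, y to its left, z up, the work surface at z = 0. Lengths are in m, angles in rad, forces in N, time in s.
With the tool pointing down it reaches from about 0.35 to 1 m from the base axis. Payload 7.1 kg.
Tool frame: the origin (TCP) lies midway between the tips of the shut fingers; the grasp point (between the pads) lies 19 mm behind it (manip.hold_point_z is the distance from the TCP to the grasp point, in m); z points along the fingers, y is the line along which they close (so a half turn about z gives the same grasp; the last joint's range is limited). The gripper opens to 85 mm and grips with 20 to 120 N. Pads are 22 mm wide; open, the fingers measure 114 mm over their backs; the gripper's body (76 mm by 85 mm) begins 54 mm behind the grasp point. The pads swing forward as they close: fully open they stand 13 mm farther back than shut.
Start: joints at [-0.019, 0.423, 1.63, -0, 1.089, -0.019], TCP at [0.625, 0, 0.231] pointing down, gripper open.
Joint ranges: [-3, 3], [-0.9, 2.11], [0.09, 2.58], [-1.31, 4.45], [0.11, 2.69], [-2.54, 2.54]. Speed limits (rad/s): [2.39, 2.39, 3.01, 3.14, 3.14, 3.14].

INTERFACE

Orientations are given as a rotation vector (axis times angle).
In Python, from bench import manip gives the robot as it stands.
- The arm moves only by the tool send_rows, never from a script. Its argument "targets" is a list that holds one entry, the list of rows, each a list of 7 numbers: the finger opening in m, from 0 to 0.0854, then the shift along the world's x, y, z in m, then the turn, a rotation vector about the world's x, y, z in degrees. In form: [[[claw, dx, dy, dz, rx, ry, rz], ...]]. A call has 1 to 5 rows; each row is the pose to reach, as a shift and turn from the pose commanded when the call began; what a row does not reach only later rows make up. A row lasts 1/8 s, in which the tool goes at most 62.5 mm and 10.7 degrees, less where a joint would pass 70% of its speed; a pose out of reach is approached as far as the arm can. A call with a gripper value outside its range is refused whole. The fingers move at their own pace and stop on an object; "squeeze" is the grip in N (left out, the last holds). Time passes only in rows, so rows that repeat a pose let the fingers close. It gives the time, the measured TCP pose, the force and the opening at its end, in the units of the state.
- manip.get_obs(): the state, without advancing time (a new reading comes with each control period).
- manip.grab_frame(name): name is "scene" or "side" or "wrist"; returns the picture (480x640x3 uint8, red, green, blue); there is no depth.
- manip.calibration(name): a dict with "fx", "fy", "cx", "cy" (pixels), "camera_from_world" (4x4, takes a point from world to camera coordinates). Camera axes: x right, y down, z forward; pixel columns grow to the right and rows downward; lengths in m; the calibration is good to about 2 mm. A picture is of the moment at which its call begins: read the wrist's pose just before it. calibration takes no time and is no camera call; for the wrist camera it gives the pose at the moment of the call.
- manip.finish_job(): hands the job in, once; it reports no verdict.
The state is a dict: "t": time; "qpos": joint angles; "joint_vel": joint speeds; "effort": joint torques, N m; "ee_pos": TCP position; "orientation": TCP orientation; "force": force on the tool from outside, world axes, zero at the start; "wrist_torque": the same for the moment, N m; "finger_gap": opening from 0.0 (shut) to 1.0 (fully open).
Only numpy, scipy, OpenCV 4.12 (cv2) and the standard library are available. Lean on these libraries where they do the work, as an engineer would, in place of code of your own. Each camera call takes 0.05 s, during which the arm holds its last target. There are 200 camera calls.

## Working session

There is one attempt and no reset: what is moved stays moved. The work goes in short steps, Python scripts to look and compute and a tool call to move; the robot and the scene stay as the last step left them, time stands still between calls to the robot, and variables do not carry over. Pictures are saved under pics/ and viewed, on a budget of 14 in all, crops included, one or two more only if the job needs it, and the job is handed in when it is done.

Besides the shell and the picture viewer there is one more tool, called after "Emit:" as a command line: name --argument value ..., lists and objects as JSON in quotes. send_rows: Moves the arm, as the interface text tells. Its arguments: {"type":"object","properties":{"targets":{"type":"array","items":{"type":"array","items":{"type":"array","items":{"type":"number"}}}},"squeeze":{"type":"number"}},"required":["targets"]}

```bash
mkdir -p pics; python3 - <<'E'
from bench import manip
import cv2, numpy as np
for n in ("scene","side"):
    cv2.imwrite(f"pics/{n}0.png",manip.grab_frame(n)[:,:,::-1])
    c=manip.calibration(n); print(n,c["fx"],c["cx"],c["cy"],np.round(c["camera_from_world"],3).tolist())
o=manip.get_obs(); print(o)
E
```

```text
scene 524.1940909038234 310.86574502621437 240.73050245711275 [[0.185, 0.983, -0.009, 0.001], [0.797, -0.156, -0.583, -0.4], [-0.574, 0.101, -0.812, 1.413], [0.0, 0.0, 0.0, 1.0]]
side 480.53672458383994 313.5892648454463 236.7339958731454 [[0.999, -0.051, -0.012, -0.511], [-0.037, -0.523, -0.852, 0.014], [0.037, 0.851, -0.524, 1.244], [0.0, 0.0, 0.0, 1.0]]
{'t': 0.1, 'qpos': array([-1.90042132e-02,  4.23790918e-01,  1.63062074e+00, -1.74274566e-05,
        1.08861138e+00, -1.89827019e-02]), 'joint_vel': array([-0.00058581, -0.00161476, -0.00321914,  0.00136034, -0.00157153,
       -0.00031246]), 'effort': array([ 5.57094211e-05, -5.58422327e+01, -2.82446283e+01, -1.17158891e-05,
        3.01709355e-03, -1.51726192e-05]), 'ee_pos': array([6.24495471e-01, 2.80267479e-05, 2.30604070e-01]), 'orientation': array([-2.22073501e+00, -2.22070521e+00,  1.57524712e-03]), 'force': array([-0.43574114, -0.02495207,  0.01371028]), 'wrist_torque': array([0.00703441, 0.02281113, 0.03629939]), 'finger_gap': 0.994899118412525}
```

View pics/scene0.png

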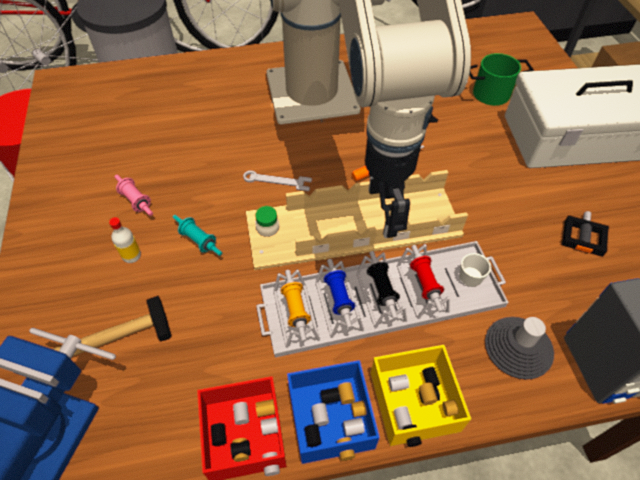

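View pics/side0.png

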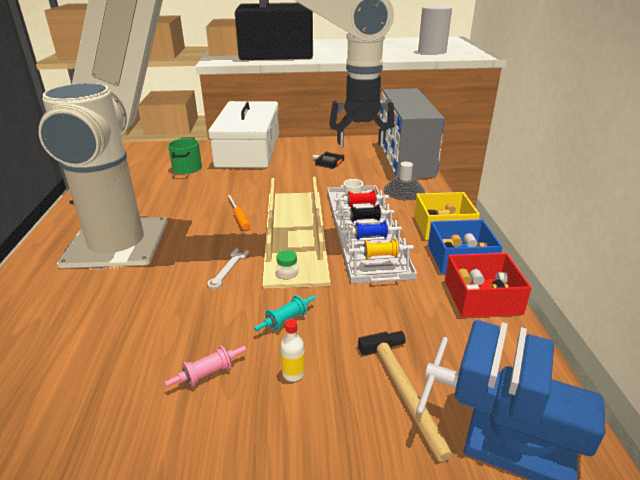

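```bash
cat > h.py <<'E'
from bench import manip
import numpy as np, cv2
def back(name,uv,z,c=None):
    c=c or manip.calibration(name); T=np.array(c["camera_from_world"]); R,t=T[:3,:3],T[:3,3]
    o=-R.T@t; out=[]
    for u,v in uv:
        d=R.T@np.array([(u-c["cx"])/c["fx"],(v-c["cy"])/c["fy"],1]); out.append(o+d*(z-o[2])/d[2])
    return np.array(out)
def proj(c,P):
    T=np.array(c["camera_from_world"]); p=np.atleast_2d(P)@T[:3,:3].T+T[:3,3]
    return np.c_[c["fx"]*p[:,0]/p[:,2]+c["cx"],c["fy"]*p[:,1]/p[:,2]+c["cy"]]
E
python3 - <<'E'
from h import *
print(np.round(back("scene",[(426,277),(382,284),(339,292),(295,304)],.056),3))
im=cv2.imread("pics/scene0.png")
cv2.imwrite("pics/crop.png",cv2.resize(im[165:355,240:510],(0,0),fx=2.9,fy=2.9,interpolation=cv2.INTER_CUBIC))
c=manip.calibration("wrist");print(np.round(c["camera_from_world"],3).tolist(),c["fx"])
cv2.imwrite("pics/w0.png",manip.grab_frame("wrist")[:,:,::-1])
E
```

```text
[[ 0.65   0.101  0.056]
 [ 0.649  0.014  0.056]
 [ 0.65  -0.07   0.056]
 [ 0.66  -0.155  0.056]]
[[1.0, 0.0, -0.002, -0.625], [0.001, -0.963, 0.269, -0.034], [-0.001, -0.269, -0.963, 0.378], [0.0, 0.0, 0.0, 1.0]] 342.5090883436593
```

View pics/crop.png

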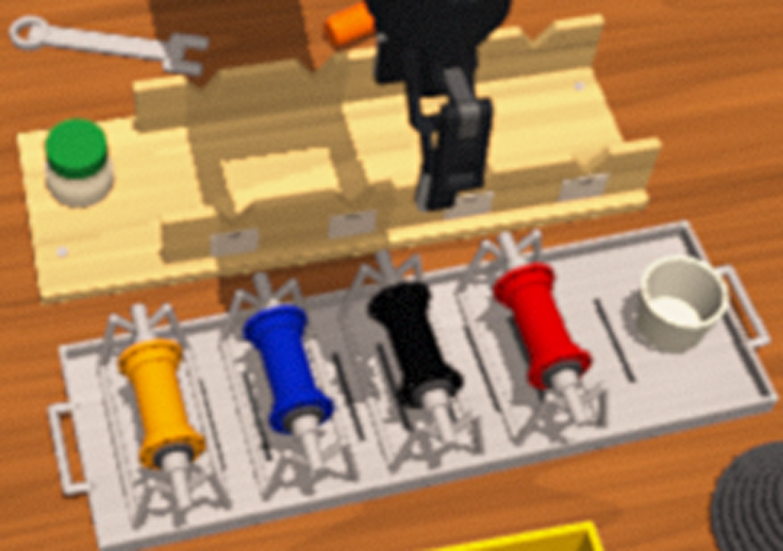

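View pics/w0.png

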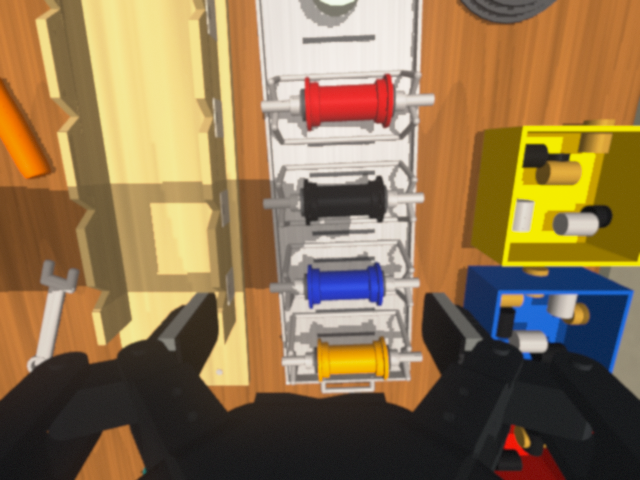

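```bash
python3 - <<'E'
from h import *
im=cv2.imread("pics/w0.png")[0:390,30:250]
im=cv2.rotate(im,cv2.ROTATE_90_CLOCKWISE)
cv2.imwrite("pics/crop2.png",cv2.resize(im,(0,0),fx=2,fy=2,interpolation=cv2.INTER_CUBIC))
for n,a,b in (("red",(261,106),(434,98)),("black",(263,203),(424,198)),("blue",(270,288),(419,282)),("gold",(283,361),(422,356))):
    A,B=back("wrist",[a,b],.052); print(n,A.round(4),B.round(4),((A+B)/2).round(4),np.linalg.norm(B-A).round(4),np.degrees(np.arctan2(*(B-A)[1::-1])).round(1))
E
```

```text
red [0.5737 0.1006 0.052 ] [0.7248 0.1072 0.052 ] [0.6493 0.1039 0.052 ] 0.1512 2.5
black [0.5717 0.0148 0.052 ] [0.7233 0.0196 0.052 ] [0.6475 0.0172 0.052 ] 0.1517 1.8
blue [ 0.5749 -0.0721  0.052 ] [ 0.7253 -0.0654  0.052 ] [ 0.6501 -0.0687  0.052 ] 0.1505 2.5
gold [ 0.5857 -0.1573  0.052 ] [ 0.7352 -0.1509  0.052 ] [ 0.6604 -0.1541  0.052 ] 0.1496 2.5
```

View pics/crop2.png

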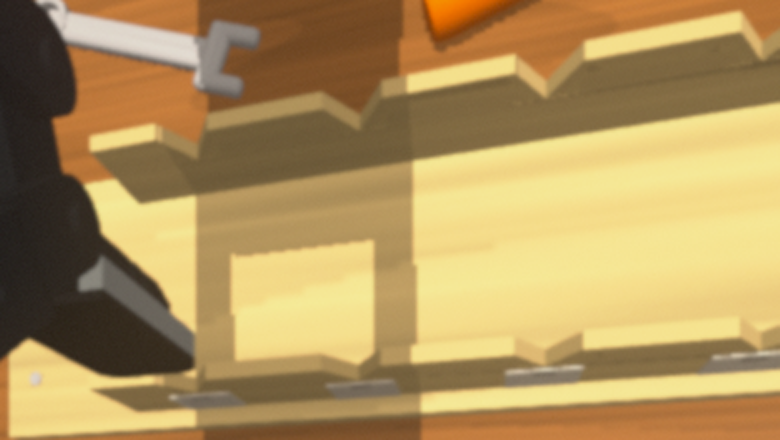

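```bash
python3 - <<'E'
from h import *
f=lambda L:[(30+Y/2,389-X/2) for X,Y in L]
l=back("wrist",f([(195,158),(360,127),(547,95),(765,57)]),.043)
r=back("wrist",f([(362,378),(545,363),(762,346)]),.043)
print(l.round(4),r.round(4),np.linalg.norm(np.diff(l,axis=0),axis=1),sep="\n")
s=np.array([-.129,-.043,.043,.129])
# model: p=c+R(a)[xl,s]; xl=-57 (near rail inner face), +65 (far rail outer face)
from scipy.optimize import least_squares
X=[(-.057,y) for y in s]+[(.065,y) for y in s[1:]]; X=np.array(X); P=np.r_[l,r][:,:2]
g=lambda p:(p[:2]+X@np.array([[np.cos(p[2]),np.sin(p[2])],[-np.sin(p[2]),np.cos(p[2])]])-P)
q=least_squares(lambda p:g(p).ravel(),[.45,0,0]).x
print(q,np.degrees(q[2]),(g(q)*1e3).round(1))
a=q[2]
for y in s[::-1]: print((q[:2]+np.array([-np.sin(a)*y,np.cos(a)*y])).round(4))
E
```

```text
[[ 0.4051 -0.0802  0.043 ]
 [ 0.4044  0.0072  0.043 ]
 [ 0.4051  0.0933  0.043 ]
 [ 0.4055  0.1798  0.043 ]]
[[0.527  0.0083 0.043 ]
 [0.5268 0.0925 0.043 ]
 [0.527  0.1787 0.043 ]]
[0.08737882 0.08612956 0.08647908]
[ 0.46197641  0.05010504 -0.00055785] -0.03196245317258862 [[-0.2  1.3]
 [ 0.6 -0.1]
 [-0.1 -0.2]
 [-0.5 -0.7]
 [-0.1 -1.2]
 [ 0.2  0.5]
 [ 0.1  0.3]]
[0.462  0.1791]
[0.462  0.0931]
[0.462  0.0071]
[ 0.4619 -0.0789]
```

```bash
python3 - <<'E'
from h import *
im=cv2.imread("pics/w0.png")[60:390,250:430]
im=cv2.rotate(im,cv2.ROTATE_90_CLOCKWISE)
cv2.imwrite("pics/crop3.png",cv2.resize(im,(0,0),fx=2.4,fy=2.4,interpolation=cv2.INTER_CUBIC))
E
```

```text
(no output)
```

View pics/crop3.png

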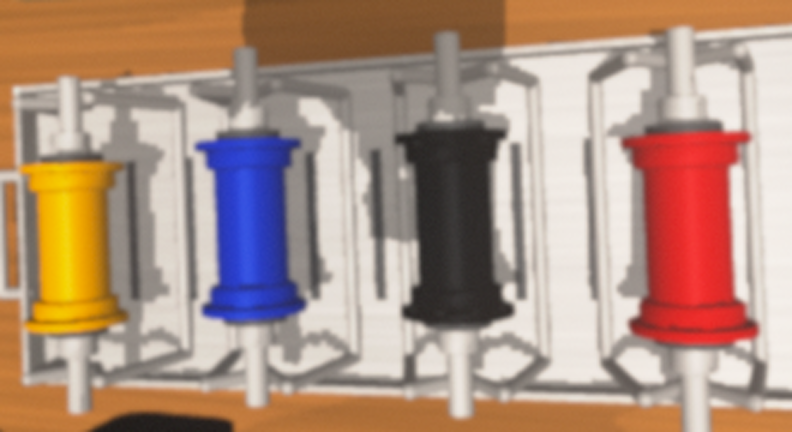

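Emit:
send_rows --targets '[[[0.06, 0.012, 0.05, -0.02, 0, 0, -45], [0.06, 0.024, 0.104, -0.05, 0, 0, -87.5], [0.06, 0.024, 0.104, -0.08, 0, 0, -87.5], [0.06, 0.024, 0.104, -0.08, 0, 0, -87.5], [0.06, 0.024, 0.104, -0.08, 0, 0, -87.5]]]' --squeeze 40

```text
t: 0.78
ee_pos: [0.6484, 0.1043, 0.1501]
orientation: [-2.988, -0.97, 0.003]
force: [0.5, 0.2, 0.2]
finger_gap: 0.701
```

Emit:
send_rows --targets '[[[0.06, 0, 0, 0, 0, 0, -10], [0.06, 0, 0, 0, 0, 0, -20], [0.06, 0, 0, 0, 0, 0, -30], [0.06, 0, 0, 0, 0, 0, -34]]]'

```text
t: 1.27
ee_pos: [0.6487, 0.104, 0.1509]
orientation: [3.141, 0.057, -0.001]
force: [-0.5, -1.0, 0.1]
finger_gap: 0.703
```

```bash
python3 - <<'E'
from h import *
# start-pose wrist calibration
T=np.array([[1.0,0,-.002,-.625],[.001,-.963,.269,-.034],[-.001,-.269,-.963,.378],[0,0,0,1]])
c=dict(manip.calibration("wrist"));c["camera_from_world"]=T
f=lambda X:(345,389-X/2.4)
for z in (.004,.02,.04,.052,.066):
    b=back("",[f(400),f(537),f(597),f(757),f(352),f(185)],z,c)[:,1]
    print(z,(b*1e3).round(1),"black mid",(b[0]+b[1])*500,"red mid",(b[2]+b[3])*500)
cv2.imwrite("pics/w1.png",manip.grab_frame("wrist")[:,:,::-1])
E
```

```text
0.004 [ -15.    46.5   71.8  134.7  -37.9 -123.9] black mid 15.73915402844477 red mid 103.26083301232146
0.02 [ -11.4   47.5   71.7  131.9  -33.3 -115.5] black mid 18.05280012543829 red mid 101.76825784938177
0.04 [  -6.8   48.7   71.5  128.3  -27.5 -105. ] black mid 20.944857746680174 red mid 99.90253889570717
0.052 [ -4.1  49.4  71.4 126.2 -24.  -98.7] black mid 22.680092319425313 red mid 98.78310752350238
0.066 [ -0.9  50.3  71.3 123.7 -19.9 -91.4] black mid 24.70453265429464 red mid 97.47710425593014
```

View pics/w1.png

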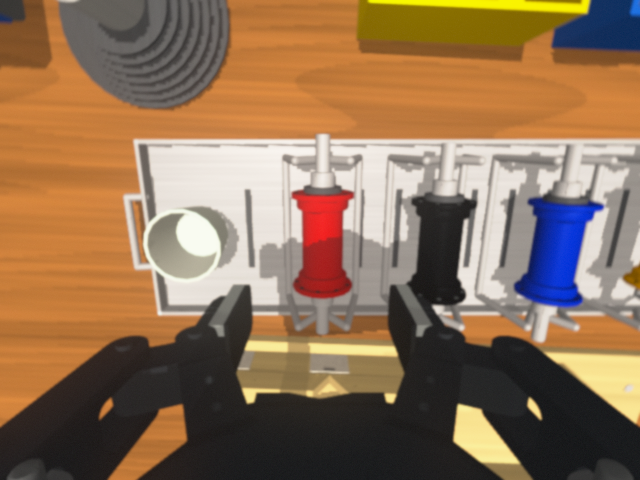

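Emit:
send_rows --targets '[[[0.06, 0, 0, -0.05, 0, 0, 0], [0.06, 0, 0, -0.095, 0, 0, 0], [0.06, 0, 0, -0.119, 0, 0, 0], [0.06, 0, 0, -0.119, 0, 0, 0]]]'

```text
t: 1.82
ee_pos: [0.6471, 0.1037, 0.03]
orientation: [3.14, 0.064, -0.007]
force: [1.0, -0.6, -0.2]
finger_gap: 0.706
```

Emit:
send_rows --targets '[[[0.025, 0, 0, 0, 0, 0, 0], [0.025, 0, 0, 0, 0, 0, 0], [0.025, 0, 0, 0, 0, 0, 0], [0.025, 0, 0, 0, 0, 0, 0]]]'

```text
t: 2.33
ee_pos: [0.6503, 0.1025, 0.0341]
orientation: [3.139, 0.064, 0.005]
force: [2.2, -8.3, 0.2]
finger_gap: 0.336
```

Emit:
send_rows --targets '[[[0.025, 0, 0, 0.03, 0, 0, 0], [0.025, 0, 0, 0.08, 0, 0, 0], [0.025, 0, 0, 0.12, 0, 0, 0], [0.025, 0, 0, 0.12, 0, 0, 0]]]'

```text
t: 2.82
ee_pos: [0.6517, 0.1044, 0.1574]
orientation: [-3.14, -0.063, -0.014]
force: [0.5, -0.9, -2.9]
finger_gap: 0.334
```

Emit:
send_rows --targets '[[[0.025, -0.04, 0.016, 0, 0, 0, -1], [0.025, -0.09, 0.037, 0, 0, 0, -2.3], [0.025, -0.14, 0.057, 0, 0, 0, -2.3], [0.025, -0.187, 0.076, 0, 0, 0, -2.3], [0.025, -0.187, 0.076, 0, 0, 0, -2.3]]]'

```text
t: 3.45
ee_pos: [0.4573, 0.1802, 0.1512]
orientation: [3.14, 0.004, -0.007]
force: [0.5, -0.1, -2.9]
finger_gap: 0.339
```

```bash
python3 - <<'E'
from h import *
o=manip.get_obs();print(o["ee_pos"],o["orientation"],o["force"])
cv2.imwrite("pics/w2.png",manip.grab_frame("wrist")[:,:,::-1])
c=manip.calibration("wrist")
print(proj(c,[[.523,.179,.063],[.401,.179,.063],[.523,.093,.063]]).round(0))
E
```

```text
[0.45729052 0.18018628 0.15120409] [ 3.14018428  0.00392499 -0.00724878] [ 0.50046957 -0.12410421 -2.94371935]
[[323. 152.]
 [323. 320.]
 [455. 153.]]
```

View pics/w2.png

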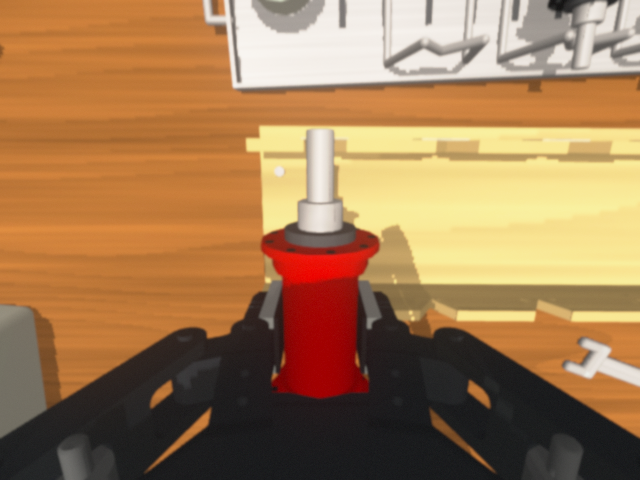

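```bash
python3 - <<'E'
from h import *
o=manip.get_obs();print(o["ee_pos"],back("wrist",[(321,131)],.172))
E
```

```text
[0.459952   0.18023191 0.15177539] [[0.53291414 0.18112415 0.172     ]]
```

Emit:
send_rows --targets '[[[0.025, 0.002, -0.001, -0.04, 0, 0, 0], [0.025, 0.002, -0.001, -0.08, 0, 0, 0], [0.025, 0.002, -0.001, -0.1, 0, 0, 0], [0.025, 0.002, -0.001, -0.105, 0, 0, 0], [0.025, 0.002, -0.001, -0.11, 0, 0, 0]]]'

```text
t: 4.12
ee_pos: [0.4649, 0.179, 0.0424]
orientation: [-3.141, 0.001, -0.002]
force: [-0.4, -0.4, -3.7]
finger_gap: 0.335
```

Emit:
send_rows --targets '[[[0.025, 0, 0, -0.003, 0, 0, 0], [0.025, 0, 0, -0.006, 0, 0, 0], [0.025, 0, 0, -0.008, 0, 0, 0], [0.025, 0, 0, -0.009, 0, 0, 0], [0.025, 0, 0, -0.009, 0, 0, 0]]]'

```text
t: 4.75
ee_pos: [0.4648, 0.1781, 0.0351]
orientation: [3.141, 0.001, 0.003]
force: [-1.7, -10.5, 16.5]
finger_gap: 0.334
```

Emit:
send_rows --targets '[[[0.025, 0, -0.001, 0, 0, 0, 0], [0.025, 0, -0.002, 0, 0, 0, 0], [0.025, 0, -0.002, 0, 0, 0, 0]]]'

```text
t: 5.12
ee_pos: [0.4649, 0.1773, 0.0344]
orientation: [-3.141, 0.001, -0.003]
force: [-0.9, -1.0, 8.9]
finger_gap: 0.335
```

Emit:
send_rows --targets '[[[0.04, 0, 0, 0, 0, 0, 0], [0.06, 0, 0, 0, 0, 0, 0], [0.06, 0, 0, 0, 0, 0, 0], [0.06, 0, 0, 0.05, 0, 0, 0], [0.06, 0, 0, 0.11, 0, 0, 0]]]'

```text
t: 5.75
ee_pos: [0.4629, 0.1767, 0.1433]
orientation: [3.14, -0.0, -0.005]
force: [1.9, 1.0, 0.3]
finger_gap: 0.706
```

```bash
python3 - <<'E'
from h import *
o=manip.get_obs();print(o["ee_pos"],o["orientation"],o["force"])
cv2.imwrite("pics/w3.png",manip.grab_frame("wrist")[:,:,::-1])
cv2.imwrite("pics/side3.png",manip.grab_frame("side")[:,:,::-1])
E
```

```text
[0.46294713 0.17668913 0.14334891] [ 3.14036079e+00 -2.47996539e-04 -5.37692603e-03] [1.89966989 0.99893257 0.3304475 ]
```

View pics/w3.png

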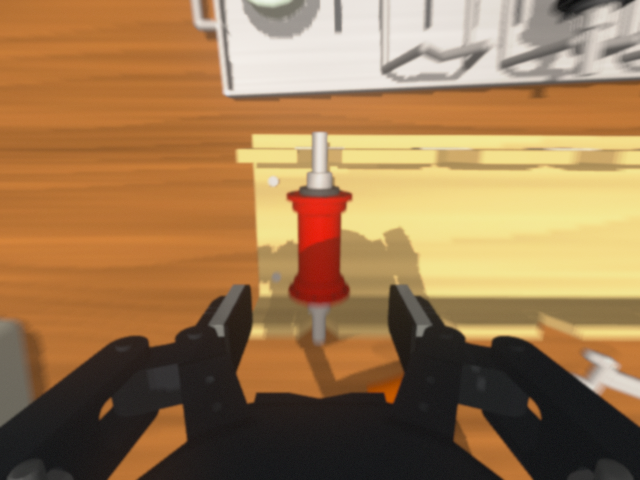

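Emit:
send_rows --targets '[[[0.06, 0.045, -0.04, 0, 0, 0, 1], [0.06, 0.09, -0.08, 0, 0, 0, 2.4], [0.06, 0.135, -0.12, 0, 0, 0, 2.4], [0.06, 0.1845, -0.161, 0, 0, 0, 2.4], [0.06, 0.1845, -0.161, 0, 0, 0, 2.4]]]'

```text
t: 6.48
ee_pos: [0.6513, 0.013, 0.1427]
orientation: [3.141, 0.06, 0.003]
force: [-0.1, 0.6, 0.9]
finger_gap: 0.703
```

Emit:
send_rows --targets '[[[0.06, 0, 0, 0, 0, 0, 0], [0.06, 0, 0, 0, 0, 0, 0]]]'

```text
t: 6.72
ee_pos: [0.6472, 0.0169, 0.1428]
orientation: [-3.141, -0.067, 0.003]
force: [-0.0, 0.7, 0.3]
finger_gap: 0.703
```

```bash
python3 - <<'E'
from h import *
o=manip.get_obs();print(o["ee_pos"],o["orientation"],o["force"])
c=manip.calibration("wrist");im=manip.grab_frame("wrist")[:,:,::-1].copy()
cv2.imwrite("pics/w4.png",im)
print(proj(c,[[.6475,.017,.052],[.65,-.069,.052],[.523,.093,.043]]).round(0))
E
```

```text
[0.64718537 0.01693939 0.14282421] [-3.14071925e+00 -6.70000478e-02  2.57894261e-03] [-0.03528852  0.74957003  0.31891525]
[[321. 244.]
 [442. 245.]
 [223. 381.]]
```

View pics/w4.png

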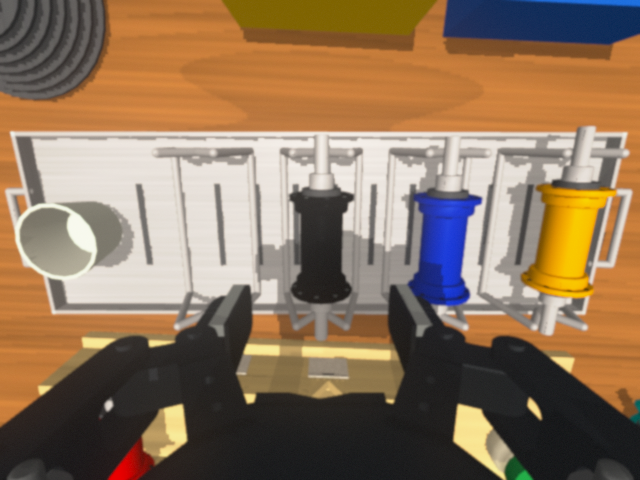

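Emit:
send_rows --targets '[[[0.06, 0, -0.001, -0.05, 0, 0, 0], [0.06, 0, -0.001, -0.09, 0, 0, 0], [0.06, 0, -0.001, -0.11, 0, 0, 0], [0.06, 0, -0.001, -0.11, 0, 0, 0], [0.06, 0, -0.001, -0.11, 0, 0, 0]]]'

```text
t: 7.4
ee_pos: [0.6496, 0.0153, 0.0348]
orientation: [3.141, 0.066, 0.004]
force: [0.0, -0.8, 0.4]
finger_gap: 0.704
```

Emit:
send_rows --targets '[[[0.025, 0, 0, 0, 0, 0, 0], [0.025, 0, 0, 0, 0, 0, 0], [0.025, 0, 0, 0, 0, 0, 0], [0.025, 0, 0, 0, 0, 0, 0]]]'

```text
t: 7.9
ee_pos: [0.6494, 0.0161, 0.0347]
orientation: [-3.14, -0.065, -0.004]
force: [-0.6, 5.6, 3.6]
finger_gap: 0.337
```

Emit:
send_rows --targets '[[[0.025, 0, 0, 0.03, 0, 0, 0], [0.025, 0, 0, 0.08, 0, 0, 0], [0.025, 0, 0, 0.12, 0, 0, 0], [0.025, 0, 0, 0.12, 0, 0, 0]]]'

```text
t: 8.4
ee_pos: [0.6508, 0.015, 0.1573]
orientation: [3.141, 0.065, 0.011]
force: [0.9, -0.7, -3.2]
finger_gap: 0.339
```

Emit:
send_rows --targets '[[[0.025, -0.04, 0.016, 0, 0, 0, -1], [0.025, -0.09, 0.037, 0, 0, 0, -2.4], [0.025, -0.14, 0.057, 0, 0, 0, -2.4], [0.025, -0.186, 0.0755, 0, 0, 0, -2.4], [0.025, -0.186, 0.0755, 0, 0, 0, -2.4]]]'

```text
t: 9.02
ee_pos: [0.4574, 0.0909, 0.1517]
orientation: [3.141, 0.003, -0.01]
force: [0.1, 0.3, -3.0]
finger_gap: 0.335
```

Emit:
send_rows --targets '[[[0.025, 0, 0, 0, 0, 0, 0], [0.025, 0, 0, 0, 0, 0, 0], [0.025, 0, 0, -0.04, 0, 0, 0], [0.025, 0, 0, -0.075, 0, 0, 0], [0.025, 0, 0, -0.09, 0, 0, 0]]]'

```text
t: 9.65
ee_pos: [0.4622, 0.09, 0.0615]
orientation: [3.141, -0.002, -0.004]
force: [-0.5, -0.1, -3.3]
finger_gap: 0.336
```

Emit:
send_rows --targets '[[[0.025, 0, 0, 0, 0, 0, 0], [0.025, 0, 0, 0, 0, 0, 0]]]'

```text
t: 9.9
ee_pos: [0.4635, 0.0906, 0.0641]
orientation: [-3.141, 0.001, -0.002]
force: [1.3, 0.1, -3.6]
finger_gap: 0.336
```

Emit:
send_rows --targets '[[[0.025, 0, 0, -0.01, 0, 0, 0], [0.025, 0, 0, -0.018, 0, 0, 0], [0.025, 0, 0, -0.023, 0, 0, 0], [0.025, 0, 0, -0.027, 0, 0, 0], [0.025, 0, 0, -0.029, 0, 0, 0]]]'

```text
t: 10.52
ee_pos: [0.4626, 0.0911, 0.0349]
orientation: [-3.141, 0.002, -0.0]
force: [-7.6, 5.3, 27.9]
finger_gap: 0.332
```

Emit:
send_rows --targets '[[[0.025, 0, 0, -0.001, 0, 0, 0], [0.025, 0, 0, -0.001, 0, 0, 0]]]'

```text
t: 10.78
ee_pos: [0.4627, 0.0912, 0.0349]
orientation: [-3.141, 0.002, -0.001]
force: [-6.4, 4.7, 22.8]
finger_gap: 0.333
```

Emit:
send_rows --targets '[[[0.04, 0, 0, 0, 0, 0, 0], [0.06, 0, 0, 0, 0, 0, 0], [0.06, 0, 0, 0, 0, 0, 0], [0.06, 0, 0, 0.05, 0, 0, 0], [0.06, 0, 0, 0.11, 0, 0, 0]]]'

```text
t: 11.4
ee_pos: [0.4614, 0.0903, 0.1433]
orientation: [3.141, -0.001, -0.006]
force: [-0.1, 0.0, 0.8]
finger_gap: 0.7
```

Emit:
send_rows --targets '[[[0.06, 0.045, -0.04, 0, 0, 0, 1], [0.06, 0.09, -0.08, 0, 0, 0, 2.4], [0.06, 0.135, -0.12, 0, 0, 0, 2.4], [0.06, 0.188, -0.161, 0, 0, 0, 2.4], [0.06, 0.188, -0.161, 0, 0, 0, 2.4]]]'

```text
t: 12.02
ee_pos: [0.6535, -0.0735, 0.143]
orientation: [3.14, 0.061, 0.004]
force: [-0.6, 0.1, 0.2]
finger_gap: 0.706
```

Emit:
send_rows --targets '[[[0.06, 0, 0, 0, 0, 0, 0], [0.06, 0, 0, 0, 0, 0, 0], [0.06, 0, 0, 0, 0, 0, 0]]]'

```text
t: 12.4
ee_pos: [0.6497, -0.0695, 0.1434]
orientation: [-3.141, -0.067, 0.001]
force: [0.6, -0.3, -0.4]
finger_gap: 0.706
```

```bash
python3 - <<'E'
from h import *
o=manip.get_obs();print(o["ee_pos"],o["orientation"],o["force"])
c=manip.calibration("wrist");im=manip.grab_frame("wrist")[:,:,::-1].copy()
cv2.imwrite("pics/w5.png",im)
E
```

```text
[ 0.64971548 -0.06954655  0.14341695] [-3.14073810e+00 -6.71234867e-02  8.19358048e-04] [ 0.57401217 -0.27529113 -0.35587857]
```

View pics/w5.png

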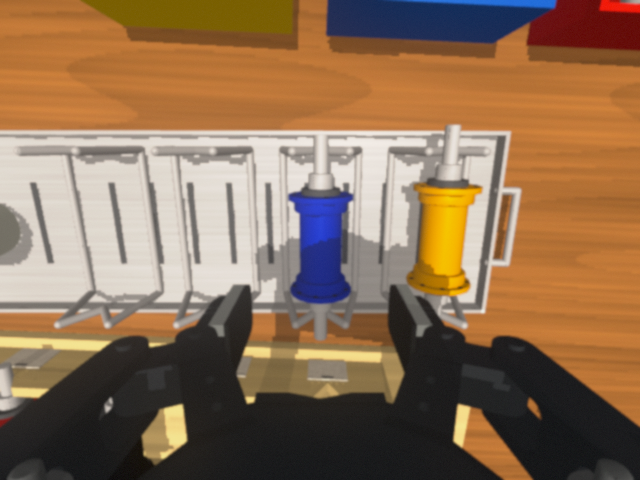

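Emit:
send_rows --targets '[[[0.06, 0, 0, -0.05, 0, 0, 0], [0.06, 0, 0, -0.09, 0, 0, 0], [0.06, 0, 0, -0.11, 0, 0, 0], [0.06, 0, 0, -0.11, 0, 0, 0], [0.06, 0, 0, -0.11, 0, 0, 0]]]'

```text
t: 13.08
ee_pos: [0.6517, -0.0705, 0.0348]
orientation: [3.141, 0.066, 0.004]
force: [-1.0, 0.3, 0.4]
finger_gap: 0.702
```

Emit:
send_rows --targets '[[[0.025, 0, 0, 0, 0, 0, 0], [0.025, 0, 0, 0, 0, 0, 0], [0.025, 0, 0, 0, 0, 0, 0], [0.025, 0, 0, 0, 0, 0, 0]]]'

```text
t: 13.58
ee_pos: [0.6514, -0.0699, 0.0346]
orientation: [-3.14, -0.065, -0.003]
force: [-0.2, 4.7, 5.8]
finger_gap: 0.338
```

Emit:
send_rows --targets '[[[0.025, 0, 0, 0.03, 0, 0, 0], [0.025, 0, 0, 0.08, 0, 0, 0], [0.025, 0, 0, 0.12, 0, 0, 0], [0.025, 0, 0, 0.12, 0, 0, 0]]]'

```text
t: 14.08
ee_pos: [0.6526, -0.071, 0.1569]
orientation: [3.14, 0.065, 0.01]
force: [1.2, -0.2, -3.9]
finger_gap: 0.336
```

Emit:
send_rows --targets '[[[0.025, -0.04, 0.016, 0, 0, 0, -1], [0.025, -0.09, 0.037, 0, 0, 0, -2.4], [0.025, -0.14, 0.057, 0, 0, 0, -2.4], [0.025, -0.188, 0.0755, 0, 0, 0, -2.4], [0.025, -0.188, 0.0755, 0, 0, 0, -2.4]]]'

```text
t: 14.7
ee_pos: [0.4567, 0.0058, 0.1514]
orientation: [-3.142, -0.002, 0.012]
force: [1.4, -1.2, -2.4]
finger_gap: 0.339
```

Emit:
send_rows --targets '[[[0.025, 0, 0, 0, 0, 0, 0], [0.025, 0, 0, 0, 0, 0, 0], [0.025, 0, 0, -0.04, 0, 0, 0], [0.025, 0, 0, -0.075, 0, 0, 0], [0.025, 0, 0, -0.09, 0, 0, 0]]]'

```text
t: 15.32
ee_pos: [0.4621, 0.0047, 0.0615]
orientation: [-3.142, 0.001, 0.004]
force: [-0.3, 0.5, -3.4]
finger_gap: 0.335
```

Emit:
send_rows --targets '[[[0.025, 0, 0, 0, 0, 0, 0], [0.025, 0, 0, 0, 0, 0, 0]]]'

```text
t: 15.58
ee_pos: [0.4635, 0.0049, 0.0641]
orientation: [3.142, -0.001, 0.002]
force: [0.2, 0.1, -2.5]
finger_gap: 0.338
```

Emit:
send_rows --targets '[[[0.025, 0, 0, -0.01, 0, 0, 0], [0.025, 0, 0, -0.018, 0, 0, 0], [0.025, 0, 0, -0.023, 0, 0, 0], [0.025, 0, 0, -0.027, 0, 0, 0], [0.025, 0, 0, -0.029, 0, 0, 0]]]'

```text
t: 16.2
ee_pos: [0.4625, 0.0052, 0.0348]
orientation: [-3.141, 0.002, 0.001]
force: [-6.2, 2.1, 30.4]
finger_gap: 0.332
```

Emit:
send_rows --targets '[[[0.025, 0, 0, 0, 0, 0, 0], [0.025, 0, 0, 0, 0, 0, 0]]]'

```text
t: 16.45
ee_pos: [0.4625, 0.0052, 0.035]
orientation: [-3.141, 0.001, -0.0]
force: [-3.0, 2.3, 10.2]
finger_gap: 0.337
```

Emit:
send_rows --targets '[[[0.04, 0, 0, 0, 0, 0, 0], [0.06, 0, 0, 0, 0, 0, 0], [0.06, 0, 0, 0, 0, 0, 0], [0.06, 0, 0, 0.05, 0, 0, 0], [0.06, 0, 0, 0.11, 0, 0, 0]]]'

```text
t: 17.08
ee_pos: [0.4614, 0.005, 0.1444]
orientation: [-3.142, 0.0, 0.006]
force: [0.8, 0.4, -0.4]
finger_gap: 0.702
```

Emit:
send_rows --targets '[[[0.06, 0.045, -0.04, 0, 0, 0, 1], [0.06, 0.09, -0.08, 0, 0, 0, 2.4], [0.06, 0.14, -0.12, 0, 0, 0, 2.4], [0.06, 0.197, -0.161, 0, 0, 0, 2.4], [0.06, 0.197, -0.161, 0, 0, 0, 2.4]]]'

```text
t: 17.7
ee_pos: [0.6622, -0.1586, 0.144]
orientation: [3.14, 0.062, 0.004]
force: [0.6, -0.1, -0.0]
finger_gap: 0.698
```

Emit:
send_rows --targets '[[[0.06, 0, 0, 0, 0, 0, 0], [0.06, 0, 0, 0, 0, 0, 0], [0.06, 0, 0, 0, 0, 0, 0]]]'

```text
t: 18.08
ee_pos: [0.6586, -0.155, 0.1445]
orientation: [-3.141, -0.067, 0.001]
force: [0.1, -0.7, -0.2]
finger_gap: 0.702
```

```bash
python3 - <<'E'
from h import *
o=manip.get_obs();print(o["ee_pos"],o["orientation"],o["force"])
c=manip.calibration("wrist");im=manip.grab_frame("wrist")[:,:,::-1].copy()
cv2.imwrite("pics/w6.png",im)
E
```

```text
[ 0.65857069 -0.15497588  0.14445056] [-3.14059653e+00 -6.68542535e-02  1.13203980e-03] [ 0.09734923 -0.68209393 -0.23177443]
```

View pics/w6.png

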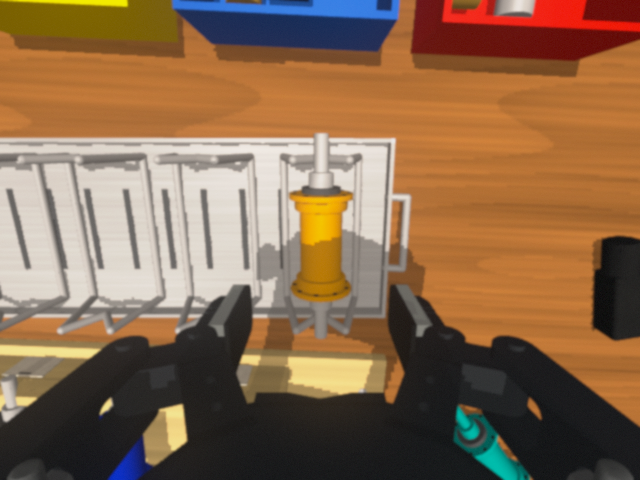

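Emit:
send_rows --targets '[[[0.06, 0, 0, -0.05, 0, 0, 0], [0.06, 0, 0, -0.09, 0, 0, 0], [0.06, 0, 0, -0.11, 0, 0, 0], [0.06, 0, 0, -0.11, 0, 0, 0], [0.06, 0, 0, -0.11, 0, 0, 0]]]'

```text
t: 18.75
ee_pos: [0.6606, -0.1562, 0.0359]
orientation: [3.14, 0.066, 0.004]
force: [0.1, 0.4, 0.5]
finger_gap: 0.704
```

Emit:
send_rows --targets '[[[0.025, 0, 0, 0, 0, 0, 0], [0.025, 0, 0, 0, 0, 0, 0], [0.025, 0, 0, 0, 0, 0, 0], [0.025, 0, 0, 0, 0, 0, 0]]]'

```text
t: 19.25
ee_pos: [0.6603, -0.1556, 0.0356]
orientation: [-3.141, -0.065, -0.003]
force: [-0.5, 3.7, 6.5]
finger_gap: 0.332
```

Emit:
send_rows --targets '[[[0.025, 0, 0, 0.03, 0, 0, 0], [0.025, 0, 0, 0.08, 0, 0, 0], [0.025, 0, 0, 0.12, 0, 0, 0], [0.025, 0, 0, 0.12, 0, 0, 0]]]'

```text
t: 19.75
ee_pos: [0.6616, -0.1568, 0.1581]
orientation: [3.139, 0.065, 0.01]
force: [0.3, -0.3, -3.3]
finger_gap: 0.334
```

Emit:
send_rows --targets '[[[0.025, -0.04, 0.016, 0, 0, 0, -1], [0.025, -0.09, 0.037, 0, 0, 0, -2.4], [0.025, -0.14, 0.057, 0, 0, 0, -2.4], [0.025, -0.197, 0.0755, 0, 0, 0, -2.4], [0.025, -0.197, 0.0755, 0, 0, 0, -2.4]]]'

```text
t: 20.38
ee_pos: [0.4554, -0.0788, 0.152]
orientation: [-3.14, -0.001, 0.014]
force: [1.1, 0.2, -1.9]
finger_gap: 0.338
```

Emit:
send_rows --targets '[[[0.025, 0, 0, 0, 0, 0, 0], [0.025, 0, 0, 0, 0, 0, 0], [0.025, 0, 0, -0.04, 0, 0, 0], [0.025, 0, 0, -0.075, 0, 0, 0], [0.025, 0, 0, -0.09, 0, 0, 0]]]'

```text
t: 21.0
ee_pos: [0.4623, -0.0806, 0.0625]
orientation: [-3.141, 0.001, 0.004]
force: [0.8, 0.3, -3.1]
finger_gap: 0.336
```

Emit:
send_rows --targets '[[[0.025, 0, 0, 0, 0, 0, 0], [0.025, 0, 0, 0, 0, 0, 0]]]'

```text
t: 21.25
ee_pos: [0.4635, -0.0807, 0.0651]
orientation: [3.141, -0.001, 0.002]
force: [0.7, -0.1, -2.5]
finger_gap: 0.338
```

Emit:
send_rows --targets '[[[0.025, 0, 0, -0.01, 0, 0, 0], [0.025, 0, 0, -0.018, 0, 0, 0], [0.025, 0, 0, -0.023, 0, 0, 0], [0.025, 0, 0, -0.027, 0, 0, 0], [0.025, 0, 0, -0.029, 0, 0, 0]]]'

```text
t: 21.88
ee_pos: [0.4625, -0.0807, 0.0358]
orientation: [3.141, -0.001, -0.0]
force: [-8.1, -1.6, 29.8]
finger_gap: 0.336
```

Emit:
send_rows --targets '[[[0.025, 0, 0, 0, 0, 0, 0], [0.025, 0, 0, 0, 0, 0, 0]]]'

```text
t: 22.12
ee_pos: [0.4625, -0.0807, 0.036]
orientation: [3.141, -0.001, 0.0]
force: [-4.1, -0.7, 9.6]
finger_gap: 0.337
```

Emit:
send_rows --targets '[[[0.04, 0, 0, 0, 0, 0, 0], [0.06, 0, 0, 0, 0, 0, 0], [0.06, 0, 0, 0, 0, 0, 0], [0.06, 0, 0, 0.05, 0, 0, 0], [0.06, 0, 0, 0.11, 0, 0, 0]]]'

```text
t: 22.75
ee_pos: [0.4614, -0.0802, 0.1454]
orientation: [-3.141, 0.0, 0.006]
force: [1.6, -0.8, -0.3]
finger_gap: 0.698
```

Emit:
send_rows --targets '[[[0.06, 0, 0.03, 0.06, 0, 0, 0], [0.06, 0, 0.08, 0.12, 0, 0, 0], [0.06, 0, 0.13, 0.17, 0, 0, 0], [0.06, 0, 0.13, 0.19, 0, 0, 0], [0.06, 0, 0.13, 0.19, 0, 0, 0]]]'

```text
t: 23.38
ee_pos: [0.4641, 0.0509, 0.3385]
orientation: [-3.141, -0.003, -0.01]
force: [-0.2, -0.4, -1.1]
finger_gap: 0.707
```

Emit:
send_rows --targets '[[[0.06, 0, 0, 0, 0, 0, 0], [0.06, 0, 0, 0, 0, 0, 0], [0.06, 0, 0, 0, 0, 0, 0]]]'

```text
t: 23.75
ee_pos: [0.462, 0.049, 0.3342]
orientation: [3.141, -0.002, -0.004]
force: [-0.3, 0.0, 0.8]
finger_gap: 0.702
```

```bash
python3 - <<'E'
from h import *
o=manip.get_obs();print(o["ee_pos"],o["force"])
a=manip.grab_frame("wrist")[:,:,::-1]; cv2.imwrite("pics/w7.png",a)
b=manip.grab_frame("side")[160:300,240:440,::-1]; b=cv2.resize(b,(0,0),fx=2.6,fy=2.6,interpolation=cv2.INTER_CUBIC)
cv2.imwrite("pics/side7.png",b)
E
```

```text
[0.46203031 0.04897324 0.33417247] [-3.22749857e-01  2.02690695e-04  8.45868305e-01]
```

View pics/w7.png

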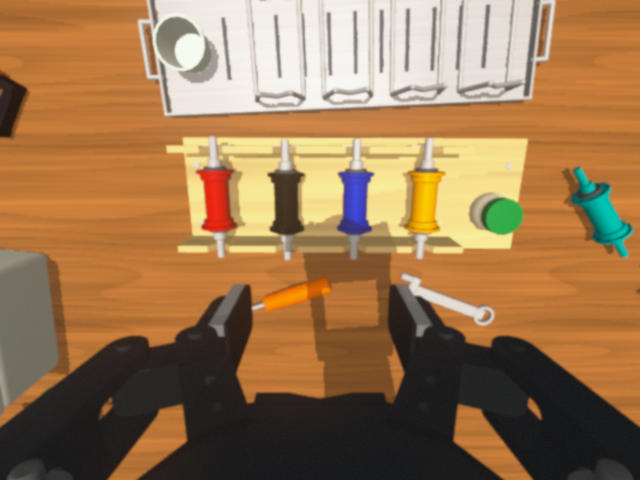

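View pics/side7.png

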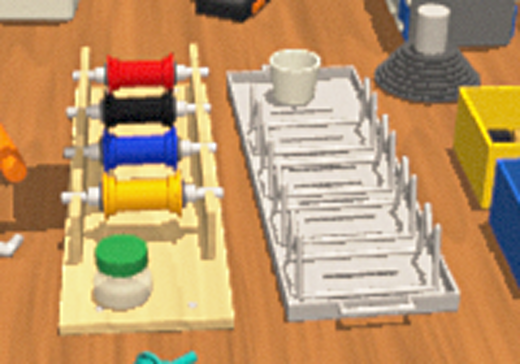

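```bash
python3 -c "
from bench import manip
print(manip.finish_job())"
```

```text
the job is handed in; nothing more can be done
None
```

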